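# Take the brass check weight out of the crowded weight block

### The arm

A 7-joint arm with a two-finger parallel gripper is mounted at the origin on a cart in front of the work surface, level with it; the furniture and walls round the work are solid. World frame = base frame: x ahead of the robot, y to its left, z up, the work surface at z = 0. Lengths are in m, angles in rad, forces in N, time in s.
With the tool pointing down it reaches from about 0.35 to 0.9 m from the base axis. Payload 7.2 kg.
Tool frame: the origin (TCP) lies on the front face of the gripper's body, between the roots of the fingers; the fingertips stand 73 mm ahead of it and the grasp point (between the pads) lies ctrl.grip_point_offset ahead of it (ctrl.grip_point_offset is the distance from the TCP to the grasp point, in m); z points along the fingers, x is the direction in which the jaws open and shut, and the axes are right-handed (so a half turn about z gives the same grasp; the last joint's range is limited). The gripper opens to 85 mm and grips with 20 to 120 N. Pads are 22 mm wide; open, the fingers measure 114 mm over their backs; the gripper's body (76 mm by 85 mm) begins 54 mm behind the grasp point. The pads swing forward as they close: fully open they stand 13 mm farther back than shut.
Start: joints at [-1.221, 0.411, -0.013, 1.596, 0.006, 1.134, -0.082], TCP at [0.254, 0.571, 0.304] pointing down, gripper open.
Joint ranges: [-2.95, 2.95], [-0.29, 1.99], [-1.47, 1.44], [0.14, 2.54], [-1.03, 4.17], [0.13, 1.85], [-2.86, 2.86]. Speed limits (rad/s): [2.39, 2.39, 3.01, 3.01, 3.14, 3.14, 3.14].

### API

Orientations are given as a unit quaternion [w, x, y, z].
In Python, from bench import ctrl, cams, order gives the robot as it stands. The module is installed in compiled form; this text tells all that it offers.
- The arm moves only by the tool drive_tool, never from a script. Its argument "series" is a list of rows, each a list of 7 numbers: the opening in per cent of the stroke, from 0 (shut) to 100 (fully open), then the shift along the tool's x, y, z in mm, then the turn, a rotation vector about the tool's x, y, z in degrees. In form: [[grip, x, y, z, wx, wy, wz], ...]. A call has exactly 8 rows; each row shifts and turns the commanded pose from where the row before left it, along the tool's axes as they then stand; what a row does not reach is not made up. A row lasts 1/8 s, in which the tool goes at most 62.5 mm and 10.7 degrees, less where a joint would pass 70% of its speed; a pose out of reach is approached as far as the arm can. A call is refused whole if a number of a shift passes 62.5 or a number of a turn 10.7, either way. A call with a gripper value outside its range is refused whole. The fingers move at their own pace and stop on an object; "newtons" is the grip in N (left out, the last holds). Time passes only in rows, so rows that do not move let the fingers close, or fill a call up. It gives the time, the measured TCP pose, the force and the opening at its end, in the units of the state.
- ctrl.sense(): the state, without advancing time (a new reading comes with each control period).
- cams.capture(name): name is "scene" or "top"; returns the picture (480x640x3 uint8, blue, green, red); there is no depth.
- cams.get_calibration(name): a dict with "vfov" (degrees; the focal length in pixels is half the picture's height over the tangent of half this angle, whatever the lens; pixels are square), "cx", "cy" (the principal point, pixels), "rvec" (rotation vector, rad) and "tvec" (3), from world to camera coordinates, as OpenCV has them. Camera axes: x right, y down, z forward; pixel columns grow to the right and rows downward; lengths in m; the calibration is good to about 2 mm. A picture is of the moment at which its call begins. get_calibration takes no time and is no camera call.
- order.job_done(): hands the job in, once; it reports no verdict.
Trained networks look in the newest picture that a camera, given by its name, has taken for a name from the list of things; names that differ only in an ending like _2 or _b are one class to them, and where a whole thing is asked for, a point or a joint stands for the part that bears it (a point fixed in the world has none). Each returns a list of dicts, best first, with "confidence" (0 to 1); they miss things now and then, are a little off and sometimes report something else, mostly with a low value. They report only what shows in the picture. A call takes as long as a camera call.
- cams.boxes_of(camera, target): "position" ([column, row] in pixels, amid what is visible of it).
- cams.pinpoint(camera, target): "position" ([column, row] in pixels: a listed point, or the origin of a listed thing).
The state is a dict: "t": time; "joints": joint angles; "qd": joint speeds; "joint_torque": joint torques, N m; "tcp_pos": TCP position; "orientation": TCP orientation; "wrist_force": force on the tool from outside, world axes, zero at the start; "moment": the same for the moment, N m; "width": opening from 0.0 (shut) to 1.0 (fully open).
Only numpy, scipy, OpenCV 4.12 (cv2) and the standard library are available. Lean on these libraries where they do the work, as an engineer would, in place of code of your own. Each camera call takes 0.05 s, during which the arm holds its last target.

### The job

The bench scale is due for its daily check. Lift the one brass weight out of the wooden weight block, reaching in between the weights around it, and set it down gently, upright, in the middle of the scale's round pan. Leave the steel weights in their seats.

Things in the scene. Friction and masses are not known exactly. Their poses are not given: they have to be found in the camera images.
- brass_weight: the brass-coloured knob weight, about 0.2 kg: body 30 mm wide and 28 mm high, above it a round knob about 20 mm wide (28 to 41 mm above the underside) to grip. Origin: centre of its underside; z up. It stands in one of three seats in the front (robot-side) row of a fixed dark wooden block, 22 mm high; seats are 34 mm wide and 8 mm deep, so its underside starts 14 mm above the table (block top: 22 mm)
- steel_weight_a: steel-grey knob weight shaped like the brass one, 41 mm tall, in another seat of the block's front row. Origin: centre of its underside; z up. The three seats lie 39 mm apart in a straight row, so the bodies are only about 9 mm apart and fingers fit only in front of and behind a weight, closing at right angles to the row
- steel_weight_b: steel-grey knob weight shaped like the brass one, 41 mm tall, in another seat of the block's front row. Origin: centre of its underside; z up. Behind and parallel to the row, 85 mm from centre to centre, the block (136 x 152 mm, turned up to 0.4 rad) carries three larger steel weights, 38 mm wide, tops 70 mm above the table, fixed to it
- scale: fixed white bench scale, body 185 x 150 mm, with a plain round steel pan 120 mm in diameter and a thin dark ring, 43 mm wide, marking its middle; display and keys are on the robot side. Origin: on the table right under the pan's centre; z up. The pan's flat top is 50 mm above the origin. The pan does not move

How it is judged:
By the outcome, as a careful person would: the job done as asked, in the order asked, and still so for the second after the job is handed in, with the robot touching nothing.
It also fails if it takes over 40 s, if anything falls off the work surface, if the arm or the gripper's body presses on something with over 40 N, if the wrist force passes 120 N, or if a joint passes its speed limit or range.

## Working session

There is one attempt and no reset: what is moved stays moved. The work goes in short steps, Python scripts to look and compute and a tool call to move; the robot and the scene stay as the last step left them, time stands still between calls to the robot, and variables do not carry over. Pictures are saved under pics/ and viewed, and the job is handed in when it is done.

Besides the shell and the picture viewer there is one more tool, called as a command line: name --pt "numbers of a row" for each row, then --argument value for the rest. drive_tool: Moves the arm, as the interface text tells. Its arguments: {"type":"object","properties":{"series":{"type":"array"},"newtons":{"type":"number"}},"required":["series"]}

```bash
mkdir -p pics; python3 - <<'E'
from bench import ctrl,cams,order
import cv2
print(ctrl.sense(), ctrl.grip_point_offset)
for n in("scene","top"):
    im=cams.capture(n);cv2.imwrite(f"pics/{n}0.png",im);print(cams.get_calibration(n))
    for t in("brass_weight","scale","steel_weight_a"):
        print(n,t,[(d['position'],d['confidence']) for d in cams.pinpoint(n,t)])
E
```

```text
{'t': 0.0, 'joints': array([-1.22118363,  0.41191944, -0.01274693,  1.59702889,  0.00557334,
        1.13428631, -0.08221256]), 'qd': array([-0.00081304,  0.00033976, -0.00112805, -0.00148578, -0.00184598,
       -0.00258875, -0.00092096]), 'joint_torque': array([-3.25575193e-04, -6.00640869e+01,  6.81814514e-01, -2.99419016e+01,
        1.38744377e-02,  1.03241621e-02,  6.13621410e-05]), 'tcp_pos': array([0.25345725, 0.57089668, 0.3030468 ]), 'orientation': array([ 4.69243153e-04,  8.38370882e-01,  5.45099641e-01, -6.52290015e-04]), 'wrist_force': array([-0.3965086 ,  0.21822676, -0.85553073]), 'moment': array([-0.00612926, -0.03273261, -0.04826529]), 'width': 0.9999377375725755} 0.0539
{'vfov': 49.26714872967162, 'cx': 325.7180546543047, 'cy': 235.6647982042568, 'rvec': array([ 0.80620231, -2.51306295,  1.17037945]), 'tvec': array([0.38300832, 0.23242784, 0.64337991])}
scene brass_weight [([278.9, 285.7], 0.78)]
scene scale []
scene steel_weight_a [([299.5, 272.3], 0.65)]
{'vfov': 46.06505242260087, 'cx': 318.12426728532733, 'cy': 252.9080162555262, 'rvec': array([ 2.07227959, -2.1477645 ,  0.22524241]), 'tvec': array([-0.01957296,  0.5215251 ,  0.82851884])}
top brass_weight [([251.1, 268.0], 0.72)]
top scale [([402.2, 250.1], 0.86)]
top steel_weight_a [([268.6, 272.9], 0.57)]
```

View pics/scene0.png

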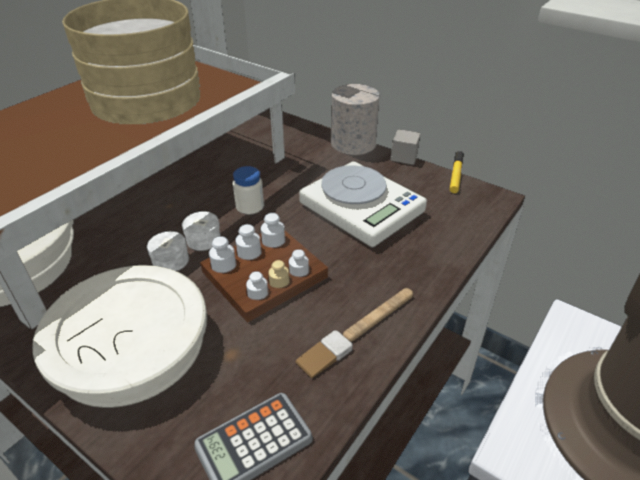

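View pics/top0.png

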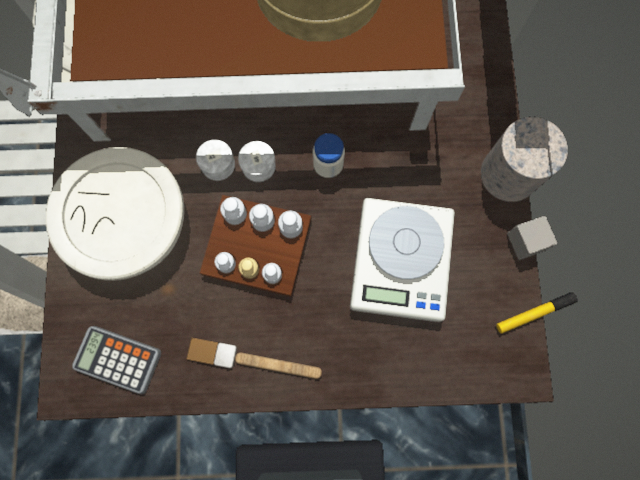

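```bash
python3 - <<'E'
import cv2
a=cv2.imread("pics/top0.png")[185:310,190:330];cv2.imwrite("pics/topz.png",cv2.resize(a,None,fx=5.5,fy=4.8 if 0 else 4.5*1,interpolation=cv2.INTER_CUBIC)) if 0 else cv2.imwrite("pics/topz.png",cv2.resize(a[:100+20],None,fx=5,fy=5,interpolation=cv2.INTER_CUBIC))
a=cv2.imread("pics/scene0.png")[205:315,195:335];cv2.imwrite("pics/scenez.png",cv2.resize(a,None,fx=5,fy=5,interpolation=cv2.INTER_CUBIC))
a=cv2.imread("pics/top0.png")[195:325,340:460];cv2.imwrite("pics/scalez.png",cv2.resize(a,None,fx=4,fy=4,interpolation=cv2.INTER_CUBIC))
E
```

```text
(no output)
```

View pics/topz.png

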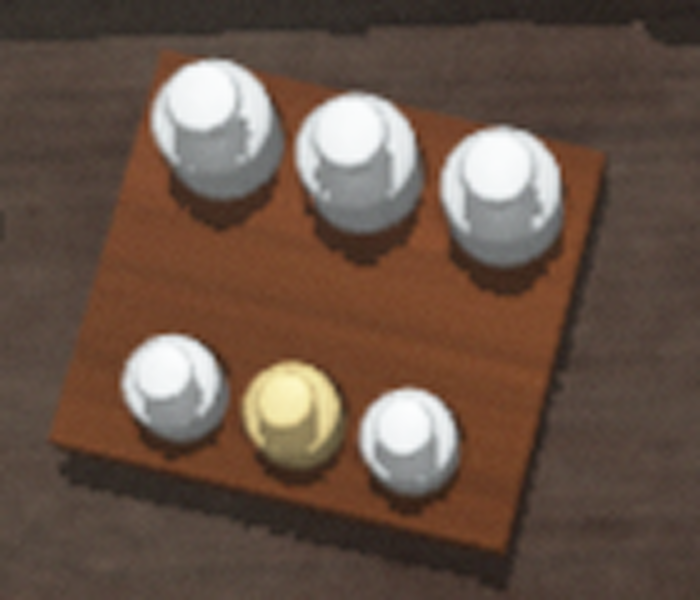

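View pics/scenez.png

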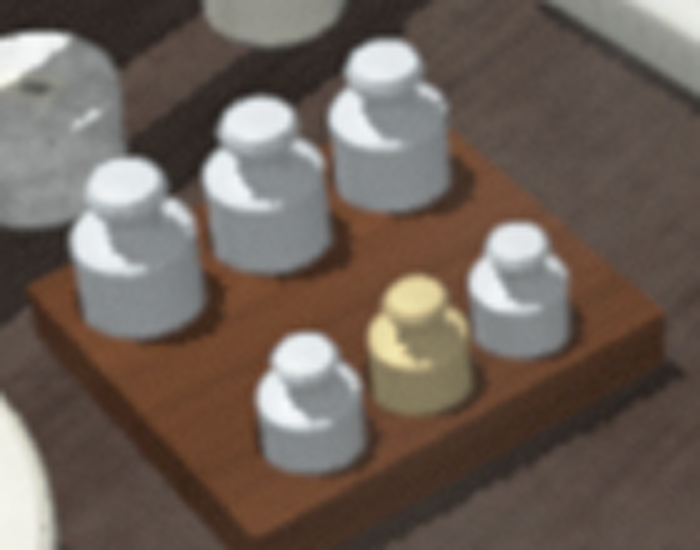

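View pics/scalez.png

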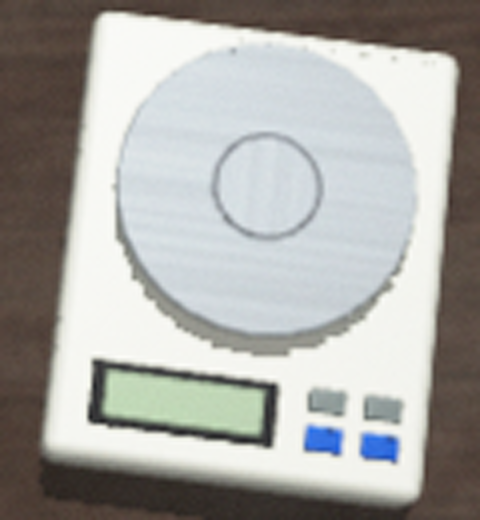

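```bash
cat > h.py <<'E'
import numpy as np,cv2
from bench import ctrl,cams
def K(n):
    c=cams.get_calibration(n);f=240/np.tan(np.radians(c['vfov']/2));return np.array([[f,0,c['cx']],[0,f,c['cy']],[0,0,1]]),cv2.Rodrigues(c['rvec'])[0],np.array(c['tvec'])
def ray(n,p,z):
    k,R,t=K(n);o=-R.T@t;d=R.T@np.linalg.inv(k)@[p[0],p[1],1];return (o+d*(z-o[2])/d[2])
def proj(n,P):
    k,R,t=K(n);q=k@(R@np.array(P)+t);return q[:2]/q[2]
E
python3 - <<'E'
from h import *
np.set_printoptions(precision=4,suppress=True)
T=lambda u,v:(u/5+189.6,v/5+184.6)
S=lambda u,v:(u/5+194.6,v/5+204.6)
L={}
for nm,p in dict(l=(163,371),b=(288,397),r=(410,424)).items(): L[nm]=ray("top",T(*p),.055);print("top",nm,L[nm])
for nm,p in dict(l=(203,94),b=(351,130),r=(498,166)).items(): L[nm+'B']=ray("top",T(*p),.070);print("top big",nm,L[nm+'B'])
for nm,p in dict(l=(304,353),b=(416,294),r=(519,242)).items(): print("scene",nm,ray("scene",S(*p),.055))
for a,b in(("l","r"),("lB","rB")):
    d=L[a]-L[b];print(np.linalg.norm(d),np.arctan2(d[1],d[0])-np.pi/2)
d=L['bB']-L['b'];print(np.linalg.norm(d[:2]),np.arctan2(d[1],d[0]))
print("ring",ray("top",(267/4+339.6,186/4+194.6),.05))
print("ring scene", ray("scene",(353.5,183.5),.05))
for c in [(163,52),(605,155),(505,552),(50,440)]: print("corner",ray("top",T(*c),.022))
print(L['b'][:2]-L['bB'][:2])
s=ctrl.sense();from scipy.spatial.transform import Rotation as Ro
w,x,y,z=s['orientation'];print(Ro.from_quat([x,y,z,w]).as_matrix())
# shelf front bottom edge etc
for n in("top","scene"):
  k,R,t=K(n);print(n,-R.T@t)
E
```

```text
top l [0.5166 0.112  0.055 ]
top b [0.5069 0.073  0.055 ]
top r [0.4969 0.0351 0.055 ]
top big l [0.6017 0.0969 0.07  ]
top big b [0.5883 0.0507 0.07  ]
top big r [0.575 0.005 0.07 ]
scene l [0.5139 0.1158 0.055 ]
scene b [0.5034 0.0773 0.055 ]
scene r [0.4926 0.041  0.055 ]
0.0793616686040687 -0.24985875547462566
0.09578075739241103 -0.2833113784417174
0.0844450628917369 -0.26773809062304427
ring [ 0.5357 -0.1784  0.05  ]
ring scene [ 0.5304 -0.1711  0.05  ]
corner [0.6319 0.1176 0.022 ]
corner [ 0.591  -0.0282  0.022 ]
corner [0.4604 0.0081 0.022 ]
corner [0.502  0.1541 0.022 ]
[-0.0814  0.0223]
[[ 0.4057  0.914  -0.0001]
 [ 0.914  -0.4057 -0.0002]
 [-0.0002  0.     -1.    ]]
top [ 0.335  -0.0339  0.9195]
scene [0.115  0.5022 0.591 ]
```

```bash
python3 - <<'E'
from h import *
np.set_printoptions(precision=3,suppress=True)
def tri(a,b):
    P=[]
    for n in("top","scene"):
        k,R,t=K(n);P.append(k@np.c_[R,t])
    X=cv2.triangulatePoints(P[0],P[1],np.array(a,float).reshape(2,1),np.array(b,float).reshape(2,1)).ravel();return X[:3]/X[3]
print("rail end",tri((462,70),(295,75)),tri((462,90),(295,95)))
from scipy.spatial.transform import Rotation as Ro
s=ctrl.sense();w,x,y,z=s['orientation'];R=Ro.from_quat([x,y,z,w])
goal=np.array([.506,.0745,.22]);p=s['tcp_pos'].copy();N=16
for i in range(N):
    d=(goal-s['tcp_pos'])/N*1000
    print(R.inv().apply(d)); R=R*Ro.from_rotvec([0,0,np.radians(81.3/N)])
E
```

```text
rail end [ 0.747 -0.261  0.174] [ 0.747 -0.269  0.127]
[-21.972  27.015   5.241]
[-19.493  28.855   5.241]
[-16.86   30.468   5.241]
[-14.096  31.842   5.241]
[-11.22   32.965   5.241]
[-8.256 33.829  5.241]
[-5.228 34.427  5.241]
[-2.158 34.755  5.241]
[ 0.929 34.81   5.241]
[ 4.008 34.591  5.241]
[ 7.056 34.1    5.241]
[10.048 33.341  5.241]
[12.962 32.32   5.241]
[15.773 31.045  5.241]
[18.461 29.526  5.241]
[21.003 27.775  5.241]
```

drive_tool --pt "65 -22 27 5 0 0 5.1" --pt "65 -19.5 29 5 0 0 5.1" --pt "65 -17 30.5 5 0 0 5.1" --pt "65 -14 32 5 0 0 5.1" --pt "65 -11 33 5 0 0 5.1" --pt "65 -8 34 5 0 0 5.1" --pt "65 -5 34.5 5 0 0 5.1" --pt "65 -2 35 5 0 0 5.1" --newtons 40

```text
t: 1.4
tcp_pos: [0.3816, 0.3211, 0.2638]
orientation: [-0.0, 0.976, 0.216, 0.0]
wrist_force: [0.4, -0.1, 0.1]
width: 0.65
```

drive_tool --pt "65 1 35 5 0 0 5.1" --pt "65 4 34.5 5 0 0 5.1" --pt "65 7 34 5 0 0 5.1" --pt "65 10 33.5 5 0 0 5.1" --pt "65 13 32.5 5 0 0 5.1" --pt "65 16 31 5 0 0 5.1" --pt "65 18.5 29.5 5 0 0 5" --pt "65 21 28 5 0 0 5"

```text
t: 2.4
tcp_pos: [0.5068, 0.0714, 0.2237]
orientation: [-0.0, 0.991, -0.136, 0.0]
wrist_force: [0.6, 0.2, -0.0]
width: 0.648
```

```bash
cat >> h.py <<'E'
from scipy.spatial.transform import Rotation as Ro
def st():
    s=ctrl.sense();w,x,y,z=s['orientation'];R=Ro.from_quat([x,y,z,w]);X=R.as_matrix()
    print("t",round(s['t'],2),"p",s['tcp_pos'].round(4),"yaw",np.degrees(np.arctan2(X[1,0],X[0,0])).round(2),"z",X[:,2].round(4),"F",s['wrist_force'].round(1),"w",round(s['width'],3),ctrl.grip_point_offset)
    return s['tcp_pos'],R
E
python3 - <<'E'
from h import *
p,R=st()
for n in("top","scene"):
    im=cams.capture(n);cv2.imwrite(f"pics/{n}1.png",im)
    print(n,proj(n,p),proj(n,p+R.apply([0,0,.073])))
print(R.inv().apply(np.array([.506,.0745,.101])-p)*1000)
E
```

```text
t 2.4 p [0.5068 0.0714 0.2237] yaw -15.63 z [ 3.e-04 -0.e+00 -1.e+00] F [ 0.6  0.2 -0. ] w 0.648 0.0539
top [231.80733154 238.59666551] [239.77016639 250.86838999]
scene [271.46798246 164.72221548] [274.78310033 209.57379233]
[ -1.69476539  -2.78945371 122.69523682]
```

View pics/top1.png

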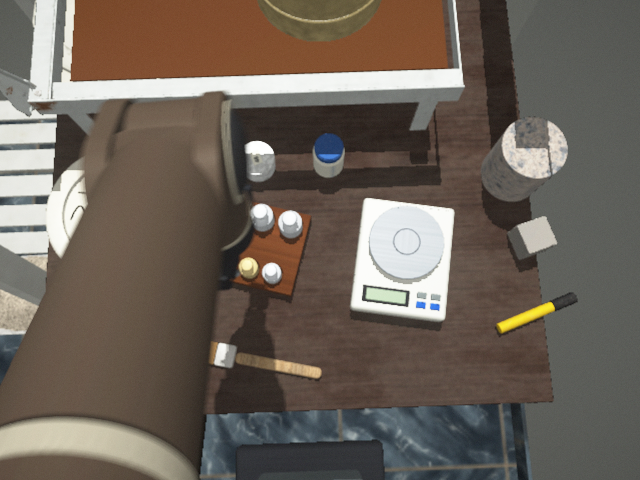

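View pics/scene1.png

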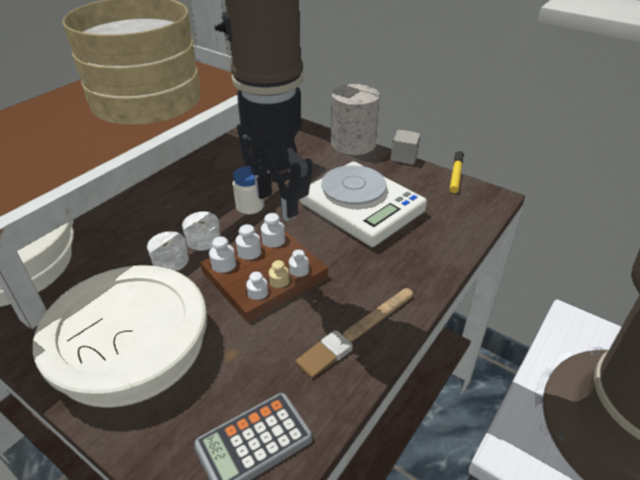

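```bash
python3 - <<'E'
from h import *
im=cv2.imread("pics/scene1.png");c=im[110:310,200:340];c=cv2.convertScaleAbs(c,alpha=1.6,beta=25)
cv2.imwrite("pics/s1z.png",cv2.resize(c,None,fx=3,fy=3,interpolation=cv2.INTER_CUBIC))
E
```

```text
(no output)
```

View pics/s1z.png

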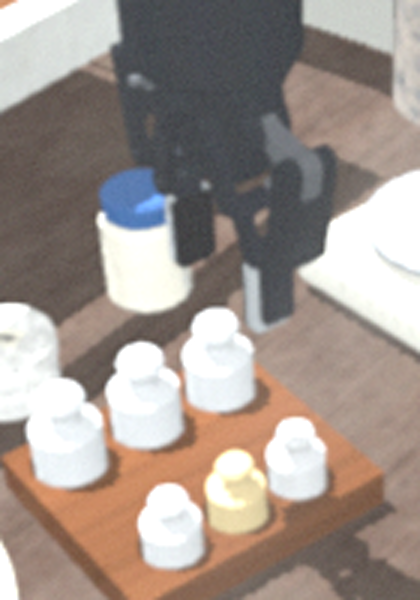

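drive_tool --pt "65 -1.7 -2.8 15 0 0 -0.4" --pt "65 0 0 15 0 0 0" --pt "65 0 0 15 0 0 0" --pt "65 0 0 15 0 0 0" --pt "65 0 0 8 0 0 0" --pt "65 0 0 4 0 0 0" --pt "65 0 0 0 0 0 0" --pt "65 0 0 0 0 0 0"

```text
t: 3.5
tcp_pos: [0.5057, 0.0765, 0.1523]
orientation: [-0.0, 0.992, -0.13, 0.0]
wrist_force: [0.3, 0.7, 0.2]
width: 0.654
```

```bash
python3 - <<'E'
from h import *
p,R=st()
im=cams.capture("scene");cv2.imwrite("pics/scene2.png",im)
c=cv2.convertScaleAbs(im[180:310,210:340],alpha=1.5,beta=30)
cv2.imwrite("pics/s2z.png",cv2.resize(c,None,fx=4.6,fy=4.6,interpolation=cv2.INTER_CUBIC))
print("tip pred",proj("scene",p+R.apply([0,0,.073])), "73 tips",[proj("scene",p+R.apply([s*.0276,y,.073])) for s in(-1,1) for y in(-.011,.011)])
for P in [(.5069,.073,.055),(.506,.0745,.055),(.5034,.0773,.055)]: print(proj("scene",P),proj("top",P))
E
```

```text
t 3.5 p [0.5057 0.0765 0.1523] yaw -14.94 z [ 8.e-04  3.e-04 -1.e+00] F [0.3 0.7 0.2] w 0.654 0.0539
tip pred [275.95332219 250.33352265] 73 tips [array([280.89967143, 263.56165143]), array([293.25705965, 256.95918692]), array([259.13081922, 243.89212482]), array([271.27753044, 237.82895163])]
[277.8294639  260.85335905] [247.20058869 263.97624054]
[277.65632888 261.64511461] [246.24426253 264.57633586]
[277.80775192 263.37618437] [244.46275796 266.27666878]
```

View pics/s2z.png

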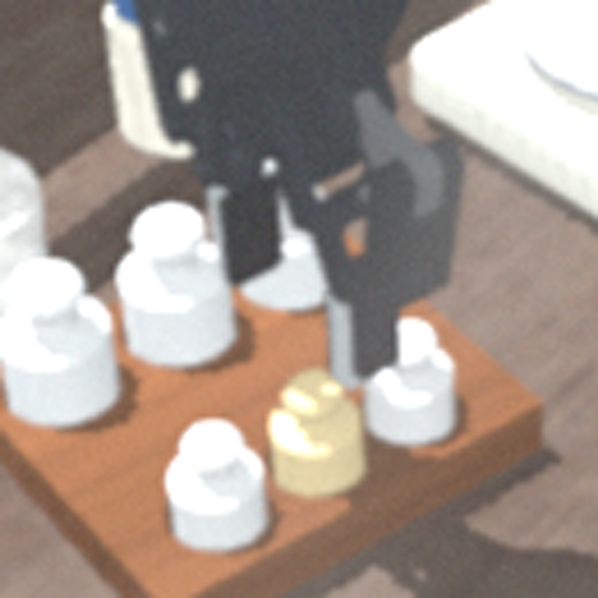

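drive_tool --pt "65 0 1 10 0 0 0" --pt "65 0 0 10 0 0 0" --pt "65 0 0 10 0 0 0" --pt "65 0 0 10 0 0 0" --pt "65 0 0 7 0 0 0" --pt "65 0 0 5 0 0 0" --pt "65 0 0 0 0 0 0" --pt "65 0 0 0 0 0 0" --newtons 25

```text
t: 4.55
tcp_pos: [0.5054, 0.0755, 0.1001]
orientation: [-0.0, 0.992, -0.13, 0.0]
wrist_force: [1.4, -0.0, 0.2]
width: 0.65
```

```bash
python3 - <<'E'
from h import *
p,R=st()
im=cams.capture("scene");cv2.imwrite("pics/scene3.png",im)
c=cv2.convertScaleAbs(im[200:310,220:330],alpha=1.5,beta=30)
cv2.imwrite("pics/s3z.png",cv2.resize(c,None,fx=5.4,fy=5.4,interpolation=cv2.INTER_CUBIC))
E
```

```text
t 4.55 p [0.5054 0.0755 0.1001] yaw -14.94 z [ 4.e-04  1.e-04 -1.e+00] F [ 1.4 -0.   0.2] w 0.65 0.0539
```

View pics/s3z.png

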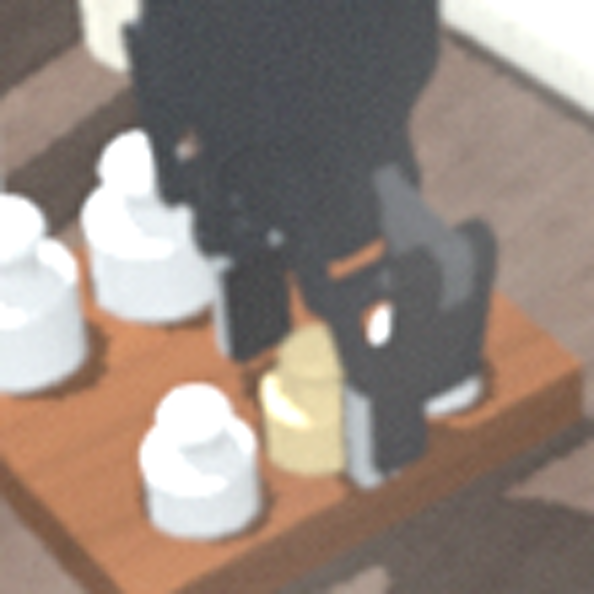

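```bash
python3 - <<'E'
from h import *
p,R=st()
im=cams.capture("scene")
def draw(im,w,tip,name,off=(0,0),op=.0553):
    S=5.4;c=cv2.resize(cv2.convertScaleAbs(im[200:310,220:330],alpha=1.5,beta=30),None,fx=S,fy=S,interpolation=cv2.INTER_CUBIC)
    q=lambda P:((proj("scene",P)+off-[220,200]+.5)*S-.5)
    a=np.linspace(0,2*np.pi,40)
    for r,z in((.015,.022),(.015,.042),(.010,.055)):
        cv2.polylines(c,[np.array([q([w[0]+r*np.cos(t),w[1]+r*np.sin(t),z]) for t in a]).astype(int)],True,(0,0,255),1)
    for s in(-1,1):
        for zz in (tip,tip-.02):
            pts=[p+R.apply([s*x,y,zz]) for x,y in((op/2,-.011),(op/2,.011),(op/2+.0145,.011),(op/2+.0145,-.011))]
            cv2.polylines(c,[np.array([q(P) for P in pts]).astype(int)],True,(0,255,0),1)
    return c
A=draw(im,(.5034,.0773),.073,"a")
B=draw(im,(.5069,.073),.073,"b")
cv2.imwrite("pics/ov3.png",cv2.resize(np.hstack([A[200:,150:],B[200:,150:]]),(800,355)))
cv2.imwrite("pics/ov3a.png",A)
E
```

```text
t 4.6 p [0.5054 0.0756 0.1002] yaw -14.94 z [ 5.e-04  2.e-04 -1.e+00] F [-0.3 -0.2 -0.2] w 0.648 0.0539
```

View pics/ov3a.png

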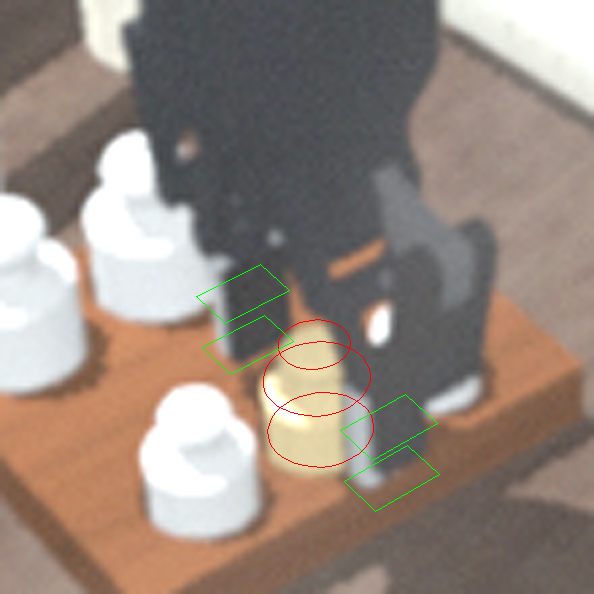

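drive_tool --pt "65 -1.3 -1 0 0 0 0" --pt "65 -1.2 -1 0 0 0 0" --pt "60 0 0 0 0 0 0" --pt "56 0 0 0 0 0 0" --pt "52 0 0 0 0 0 0" --pt "48 0 0 0 0 0 0" --pt "48 0 0 0 0 0 0" --pt "48 0 0 0 0 0 0" --newtons 20

```text
t: 5.65
tcp_pos: [0.5033, 0.0781, 0.0999]
orientation: [-0.0, 0.992, -0.13, 0.0]
wrist_force: [-1.1, 0.0, 1.2]
width: 0.484
```

```bash
python3 - <<'E'
from h import *
p,R=st()
im=cams.capture("scene");cv2.imwrite("pics/scene4.png",im)
S=5.4;op=.48*.085
c=cv2.resize(cv2.convertScaleAbs(im[200:310,220:330],alpha=2,beta=30),None,fx=S,fy=S,interpolation=cv2.INTER_CUBIC)
d=c.copy();w=(.5025,.0785)
q=lambda P:((proj("scene",P)-[220,200]+.5)*S-.5)
a=np.linspace(0,2*np.pi,40)
for r,z in((.015,.022),(.015,.042),(.010,.055)):
    cv2.polylines(d,[np.array([q([w[0]+r*np.cos(t),w[1]+r*np.sin(t),z]) for t in a]).astype(int)],True,(0,0,255),1)
for s in(-1,1):
    for zz in (.0715,):
        pts=[p+R.apply([s*x,y,zz]) for x,y in((op/2,-.011),(op/2,.011),(op/2+.0145,.011),(op/2+.0145,-.011))]
        cv2.polylines(d,[np.array([q(P) for P in pts]).astype(int)],True,(0,255,0),1)
cv2.imwrite("pics/s4z.png",np.hstack([c[230:530,150:500],d[230:530,150:500]]))
E
```

```text
t 5.65 p [0.5033 0.0781 0.0999] yaw -14.94 z [ 0.  0. -1.] F [-1.1  0.   1.2] w 0.484 0.0539
```

View pics/s4z.png

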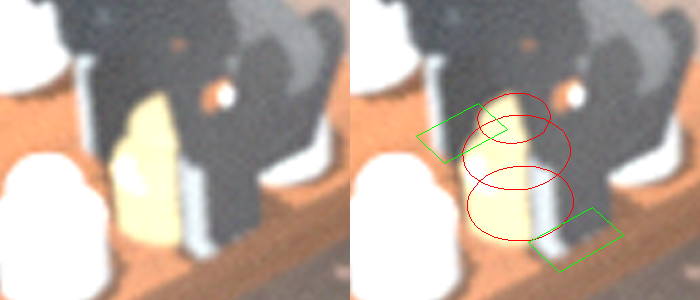

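drive_tool --pt "45 -0.7 -1 0 0 0 0" --pt "42 0 0 0 0 0 0" --pt "40 0 0 0 0 0 0" --pt "38 0 0 0 0 0 0" --pt "36 0 0 0 0 0 0" --pt "34 0 0 0 0 0 0" --pt "32 0 0 0 0 0 0" --pt "30 0 0 0 0 0 0" --newtons 20

```text
t: 6.7
tcp_pos: [0.5047, 0.0791, 0.1007]
orientation: [-0.0, 0.991, -0.13, 0.002]
wrist_force: [6.0, -1.9, 3.4]
width: 0.327
```

```bash
python3 - <<'E'
from h import *
p,R=st()
im=cams.capture("scene");cv2.imwrite("pics/scene5.png",im)
S=5.4
c=cv2.resize(cv2.convertScaleAbs(im[200:310,220:330],alpha=2,beta=30),None,fx=S,fy=S,interpolation=cv2.INTER_CUBIC)
cv2.imwrite("pics/s5z.png",c)
E
```

```text
t 6.7 p [0.5047 0.0791 0.1007] yaw -14.97 z [ 4.e-03  3.e-04 -1.e+00] F [ 6.  -1.9  3.4] w 0.327 0.0539
```

View pics/s5z.png

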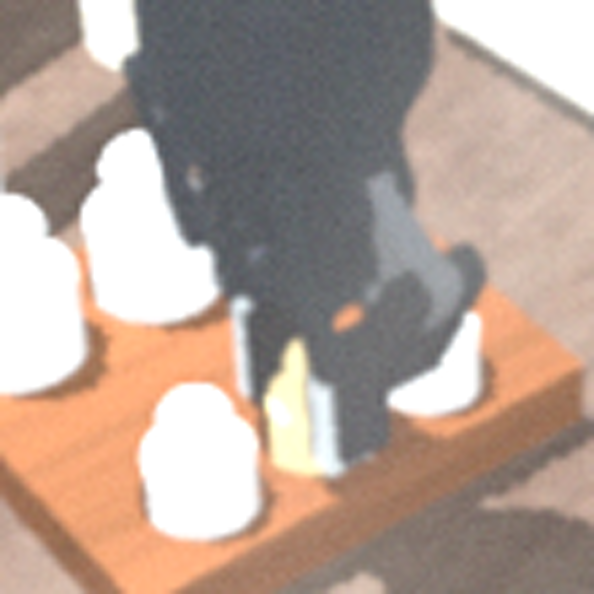

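drive_tool --pt "25 1 0 0 0 0 0" --pt "20 1 0 0 0 0 0" --pt "20 0 0 0 0 0 0" --pt "20 0 0 0 0 0 0" --pt "20 0 0 -3 0 0 0" --pt "20 0 0 -4 0 0 0" --pt "20 0 0 -5 0 0 0" --pt "20 0 0 0 0 0 0" --newtons 40

```text
t: 7.75
tcp_pos: [0.5038, 0.0788, 0.1119]
orientation: [0.0, 0.992, -0.13, -0.001]
wrist_force: [-0.3, 0.8, -1.7]
width: 0.315
```

```bash
python3 - <<'E'
from h import *
p,R=st()
im=cams.capture("scene");cv2.imwrite("pics/scene6.png",im)
S=5.4
c=cv2.resize(cv2.convertScaleAbs(im[200:310,220:330],alpha=2,beta=30),None,fx=S,fy=S,interpolation=cv2.INTER_CUBIC)
cv2.imwrite("pics/s6z.png",c)
E
```

```text
t 7.75 p [0.5038 0.0788 0.1119] yaw -14.92 z [-2.e-03  1.e-04 -1.e+00] F [-0.3  0.8 -1.7] w 0.315 0.0539
```

View pics/s6z.png

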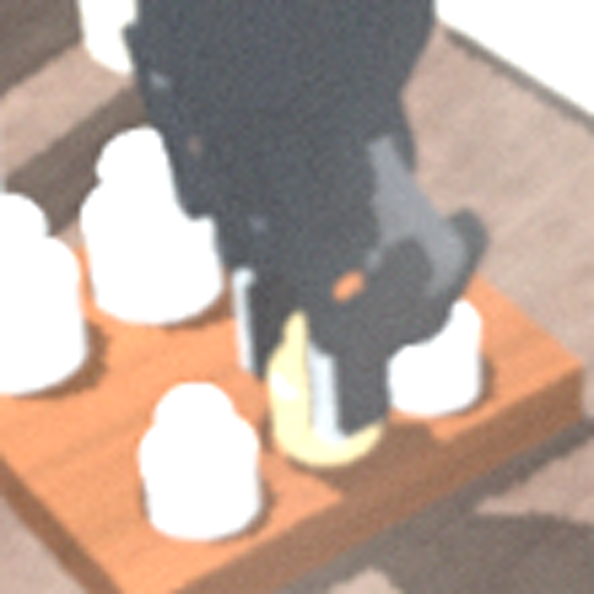

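drive_tool --pt "20 0 0 -8 0 0 0" --pt "20 0 0 -14 0 0 0" --pt "20 0 0 -18 0 0 0" --pt "20 0 0 -18 0 0 0" --pt "20 0 0 -18 0 0 0" --pt "20 0 0 -12 0 0 0" --pt "20 0 0 -4 0 0 0" --pt "20 0 0 0 0 0 0"

```text
t: 8.8
tcp_pos: [0.5047, 0.0788, 0.204]
orientation: [-0.0, 0.992, -0.13, 0.0]
wrist_force: [-0.0, 0.5, -2.6]
width: 0.311
```

```bash
python3 - <<'E'
from h import *
p,R=st()
im=cams.capture("scene");cv2.imwrite("pics/scene7.png",im)
S=5
c=cv2.resize(cv2.convertScaleAbs(im[160:280,220:360],alpha=1.7,beta=30),None,fx=S,fy=S,interpolation=cv2.INTER_CUBIC)
cv2.imwrite("pics/s7z.png",c)
g=np.array([.5357,-.1784]);g2=np.array([.5304,-.1711])
im0=cv2.imread("pics/scene0.png")[150:250,290:440];cv2.imwrite("pics/sc0.png",cv2.resize(im0,None,fx=5,fy=5,interpolation=cv2.INTER_CUBIC))
E
```

```text
t 8.8 p [0.5047 0.0788 0.204 ] yaw -14.93 z [ 1.e-04  2.e-04 -1.e+00] F [-0.   0.5 -2.6] w 0.311 0.0539
```

View pics/s7z.png

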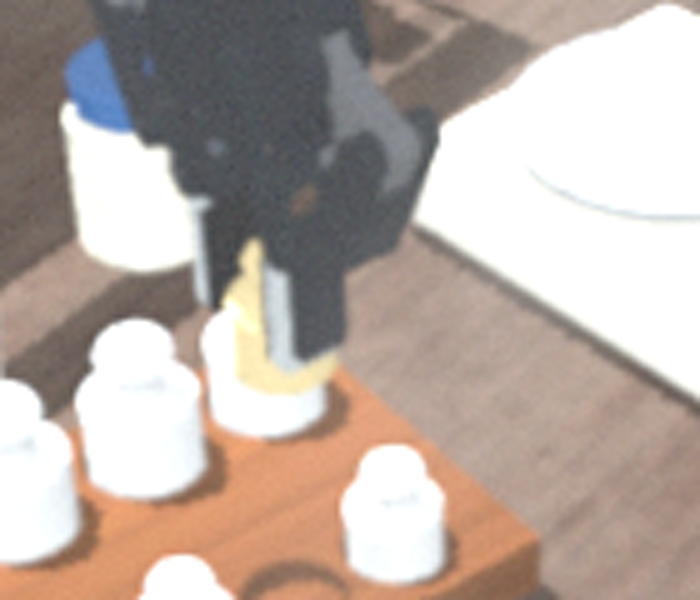

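View pics/sc0.png

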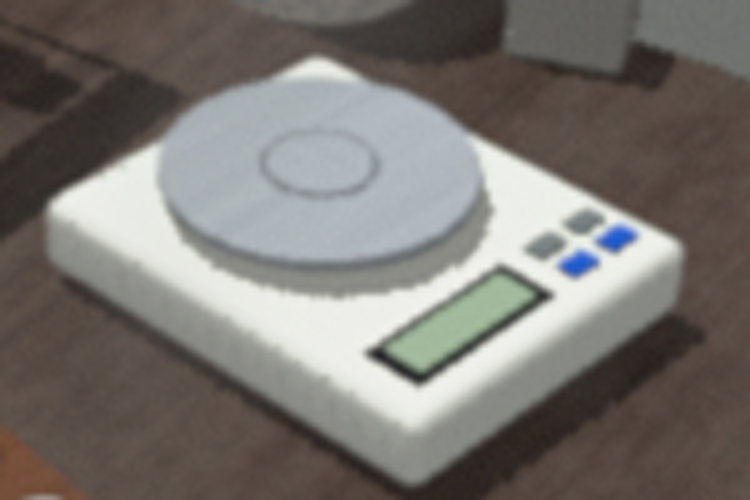

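```bash
cat >> h.py <<'E'
def view(im,x0,y0,w,h,S,name,tilt=(0,0,0),off=(0,0),dz=.0867,op=.0265,tip=.0727,alpha=1.7):
    s=ctrl.sense();p,R=s['tcp_pos'],Ro.from_quat(np.r_[s['orientation'][1:],s['orientation'][0]])
    c=cv2.resize(cv2.convertScaleAbs(im[y0:y0+h,x0:x0+w],alpha=alpha,beta=20),None,fx=S,fy=S,interpolation=cv2.INTER_CUBIC);d=c.copy()
    q=lambda P:((proj("scene",P)-[x0,y0]+.5)*S-.5)
    a=np.linspace(0,2*np.pi,40);T=Ro.from_rotvec(np.radians(tilt))
    for r,z in((.015,0),(.015,.028),(.010,.041)):
        # weight frame: tool frame flipped; local z up = -tool z ; tilt about tool axes through weight mid
        pts=[p+R.apply(np.array([off[0],off[1],dz-.014])+T.apply([r*np.cos(t),r*np.sin(t),.014-z])) for t in a]
        cv2.polylines(d,[np.array([q(P) for P in pts]).astype(int)],True,(0,0,255),1)
    for sg in(-1,1):
        pts=[p+R.apply([sg*x,y,tip]) for x,y in((op/2,-.011),(op/2,.011),(op/2+.0145,.011),(op/2+.0145,-.011))]
        cv2.polylines(d,[np.array([q(P) for P in pts]).astype(int)],True,(0,255,0),1)
    cv2.imwrite(name,np.hstack([c,d]))
E
python3 - <<'E'
from h import *
im=cv2.imread("pics/scene7.png")
view(im,250,195,50,50,8,"pics/v7.png")
E
```

```text
(no output)
```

View pics/v7.png

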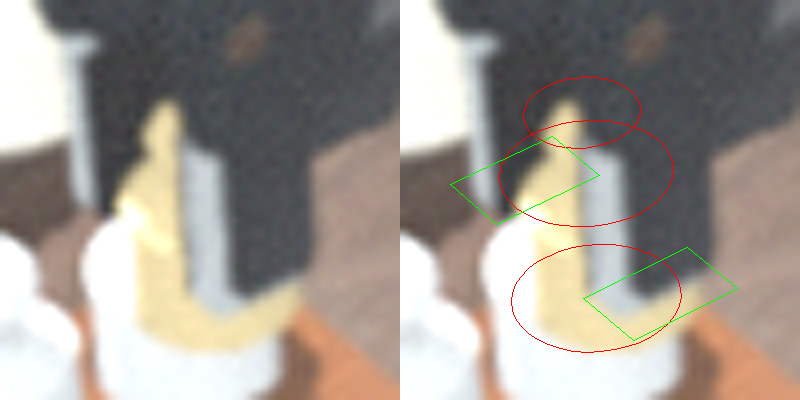

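```bash
python3 - <<'E'
from h import *
r=ray("scene",(353.6,182.2),.05);print(r)
p,R=st()
g=np.array([.534,-.173,.204]);N=8
d=(g-p);print(R.inv().apply(d)*1000)
for y in [0]: print("block back row dir",d)
E
```

```text
[ 0.532582   -0.17475063  0.05      ]
t 8.85 p [0.5046 0.0788 0.2036] yaw -14.93 z [-5.e-04 -1.e-04 -1.e+00] F [ 0.7 -0.  -2.3] w 0.317 0.0539
[ 93.30912584 235.66609379  -0.40527874]
block back row dir [ 0.0294321  -0.25175156  0.00041205]
```

drive_tool --pt "20 3 8 0 0 0 0" --pt "20 7 17 0 0 0 0" --pt "20 10 25 0 0 0 0" --pt "20 10 25 0 0 0 0" --pt "20 10 25 0 0 0 0" --pt "20 10 25 0 0 0 0" --pt "20 10 25 0 0 0 0" --pt "20 10 25 0 0 0 0"

```text
t: 9.85
tcp_pos: [0.527, -0.11, 0.2033]
orientation: [0.0, 0.991, -0.13, -0.001]
wrist_force: [0.8, -0.4, -2.3]
width: 0.316
```

drive_tool --pt "20 10 25 5 0 0 0" --pt "20 7 18 8 0 0 0" --pt "20 4 12 8 0 0 0" --pt "20 2 7 8 0 0 0" --pt "20 0 0 8 0 0 0" --pt "20 0 0 5 0 0 0" --pt "20 0 0 0 0 0 0" --pt "20 0 0 0 0 0 0"

```text
t: 10.85
tcp_pos: [0.5338, -0.1738, 0.1621]
orientation: [-0.0, 0.992, -0.13, 0.0]
wrist_force: [-0.2, -0.3, -1.7]
width: 0.317
```

```bash
python3 - <<'E'
from h import *
p,R=st()
im=cams.capture("top");cv2.imwrite("pics/top8.png",im)
im=cams.capture("scene");cv2.imwrite("pics/scene8.png",im)
view(im,315,120,80,100,5,"pics/v8.png",op=.03,tip=.072,alpha=1.2)
E
```

```text
t 10.85 p [ 0.5338 -0.1738  0.1621] yaw -14.9 z [ 4.e-04  1.e-04 -1.e+00] F [-0.2 -0.3 -1.7] w 0.317 0.0539
```

View pics/v8.png

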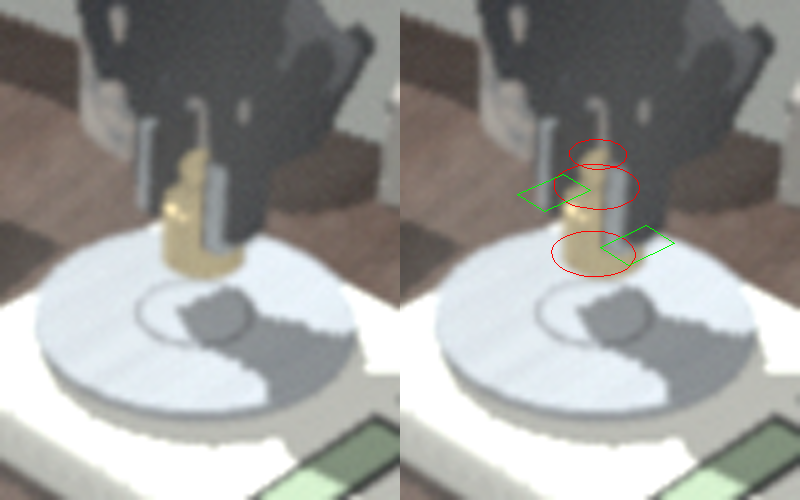

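View pics/top8.png

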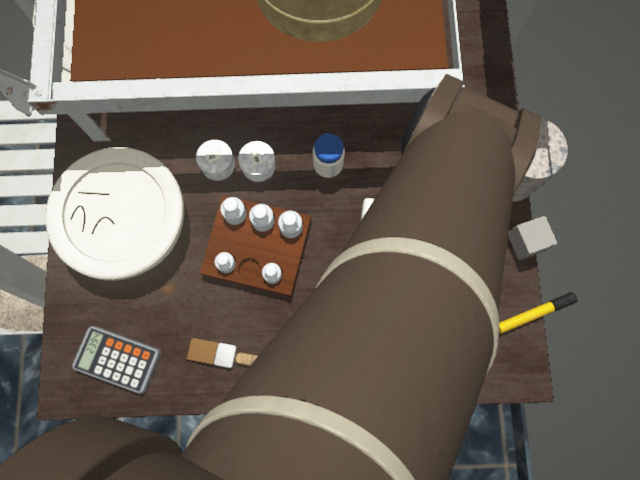

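```bash
python3 - <<'E'
from h import *
p,R=st()
f=lambda P:(proj("scene",P)-[315,120]+.5)*5-.5
c=f([p[0],p[1],.0754]);e=f([p[0],p[1],.05]);print(c,e)
obs=np.array([204,256.])+(e-c);ring=np.array([195,314.])
J=np.c_[f(np.r_[p[:2],.05]+R.apply([.001,0,0]))-e,f(np.r_[p[:2],.05]+R.apply([0,.001,0]))-e]
print(obs,J,np.linalg.solve(J,ring-obs))
E
```

```text
t 10.95 p [ 0.5338 -0.174   0.1622] yaw -14.92 z [ 6.e-04  0.e+00 -1.e+00] F [ 0.8 -0.  -1. ] w 0.319 0.0539
[193.68504906 254.01553703] [191.0694225  312.79126345]
[201.38437344 314.77572642] [[-1.82790852  2.0392851 ]
 [-1.20048865 -0.98131874]] [ 1.8498865  -1.47255043]
```

drive_tool --pt "20 1 -0.8 5 0 0 0" --pt "20 0.8 -0.7 5 0 0 0" --pt "20 0 0 4 0 0 0" --pt "20 0 0 3 0 0 0" --pt "20 0 0 2 0 0 0" --pt "20 0 0 2 0 0 0" --pt "20 0 0 1 0 0 0" --pt "20 0 0 0 0 0 0"

```text
t: 11.95
tcp_pos: [0.5357, -0.1733, 0.1399]
orientation: [-0.0, 0.992, -0.13, 0.0]
wrist_force: [0.2, 0.8, -1.9]
width: 0.31
```

```bash
python3 - <<'E'
from h import *
p,R=st()
im=cams.capture("scene");cv2.imwrite("pics/scene9.png",im)
view(im,325,140,60,70,6.6,"pics/v9.png",op=.03,tip=.072,alpha=1.2)
E
```

```text
t 11.95 p [ 0.5357 -0.1733  0.1399] yaw -14.94 z [ 0.  0. -1.] F [ 0.2  0.8 -1.9] w 0.31 0.0539
```

View pics/v9.png

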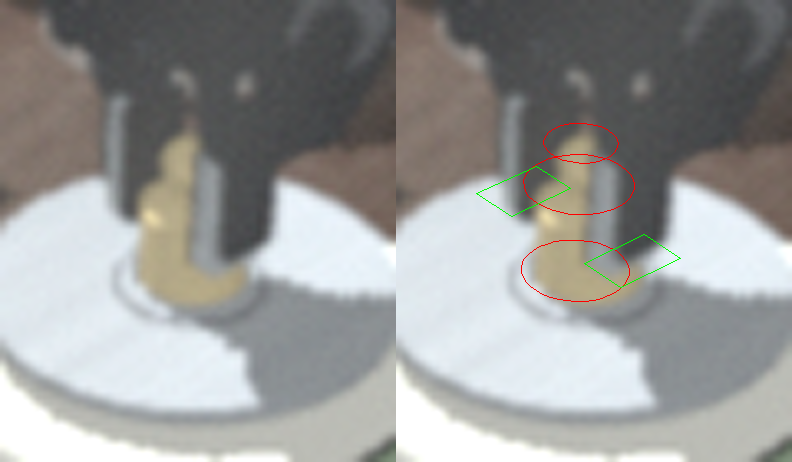

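drive_tool --pt "20 0 0 0.7 0 0 0" --pt "20 0 0 0.7 0 0 0" --pt "20 0 0 0.7 0 0 0" --pt "20 0 0 0.7 0 0 0" --pt "20 0 0 0 0 0 0" --pt "20 0 0 0 0 0 0" --pt "20 0 0 0 0 0 0" --pt "20 0 0 0 0 0 0"

```text
t: 13.0
tcp_pos: [0.5357, -0.1732, 0.1371]
orientation: [-0.0, 0.992, -0.13, 0.0]
wrist_force: [1.0, -0.4, -1.6]
width: 0.314
```

```bash
python3 - <<'E'
from h import *
p,R=st()
E
```

```text
t 13.0 p [ 0.5357 -0.1732  0.1371] yaw -14.94 z [ 0.  0. -1.] F [ 1.  -0.4 -1.6] w 0.314 0.0539
```

drive_tool --pt "20 0 0 0.5 0 0 0" --pt "20 0 0 0 0 0 0" --pt "20 0 0 0.5 0 0 0" --pt "20 0 0 0 0 0 0" --pt "20 0 0 0.5 0 0 0" --pt "20 0 0 0 0 0 0" --pt "20 0 0 0 0 0 0" --pt "20 0 0 0 0 0 0"

```text
t: 14.0
tcp_pos: [0.5357, -0.1734, 0.1367]
orientation: [-0.0, 0.992, -0.13, 0.0]
wrist_force: [-4.9, 0.7, 13.2]
width: 0.318
```

```bash
python3 - <<'E'
from h import *
p,R=st()
im=cams.capture("scene");cv2.imwrite("pics/scene10.png",im)
view(im,325,140,60,70,6.6,"pics/v10.png",op=.03,tip=.072,alpha=1.2)
E
```

```text
t 14.0 p [ 0.5357 -0.1734  0.1367] yaw -14.95 z [ 7.e-04  5.e-04 -1.e+00] F [-4.9  0.7 13.2] w 0.318 0.0539
```

View pics/v10.png

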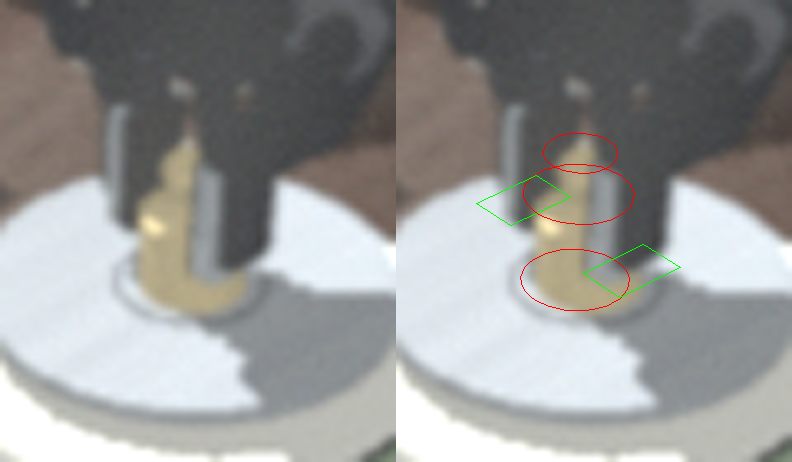

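drive_tool --pt "20 0 0 -0.6 0 0 0" --pt "20 0 0 -0.4 0 0 0" --pt "32 0 0 0 0 0 0" --pt "34 0 0 0 0 0 0" --pt "37 0 0 0 0 0 0" --pt "41 0 0 0 0 0 0" --pt "46 0 0 0 0 0 0" --pt "52 0 0 0 0 0 0" --newtons 20

```text
t: 15.05
tcp_pos: [0.5357, -0.1732, 0.1365]
orientation: [-0.0, 0.992, -0.13, -0.0]
wrist_force: [0.4, 0.3, 0.8]
width: 0.522
```

```bash
python3 - <<'E'
from h import *
p,R=st()
im=cams.capture("scene");cv2.imwrite("pics/scene11.png",im)
view(im,325,140,60,70,6.6,"pics/v11.png",op=.044,tip=.071,alpha=1.2)
E
```

```text
t 15.05 p [ 0.5357 -0.1732  0.1365] yaw -14.94 z [-0.  0. -1.] F [0.4 0.3 0.8] w 0.522 0.0539
```

View pics/v11.png

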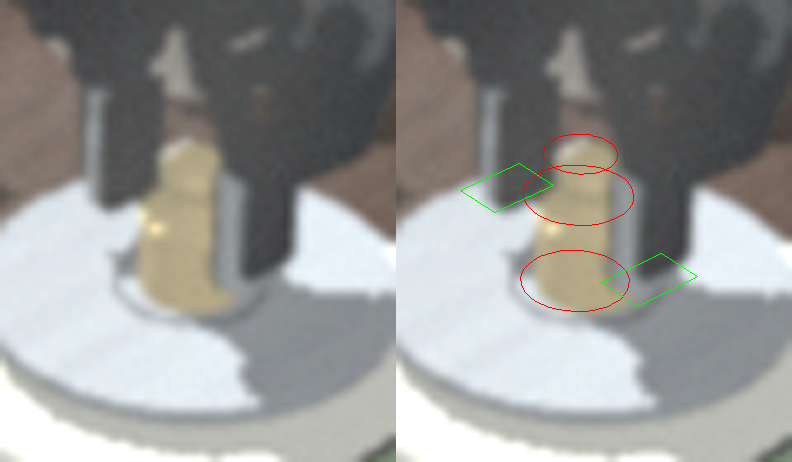

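Released and standing upright. Now I'll retract straight up, then move away.

drive_tool --pt "58 0 0 0 0 0 0" --pt "65 0 0 -5 0 0 0" --pt "65 0 0 -15 0 0 0" --pt "65 0 0 -20 0 0 0" --pt "65 0 0 -25 0 0 0" --pt "65 0 0 -25 0 0 0" --pt "65 0 0 -25 0 0 0" --pt "65 0 0 -10 0 0 0"

```text
t: 16.1
tcp_pos: [0.5362, -0.1736, 0.2639]
orientation: [-0.0, 0.991, -0.13, 0.002]
wrist_force: [-0.4, 0.0, -0.3]
width: 0.647
```

drive_tool --pt "65 0 -20 0 0 0 0" --pt "65 0 -35 0 0 0 0" --pt "65 0 -40 0 0 0 0" --pt "65 0 -40 0 0 0 0" --pt "65 0 -40 0 0 0 0" --pt "65 0 -40 0 0 0 0" --pt "65 0 -20 0 0 0 0" --pt "65 0 0 0 0 0 0"

```text
t: 17.1
tcp_pos: [0.5962, 0.0548, 0.2612]
orientation: [0.0, 0.992, -0.129, -0.0]
wrist_force: [0.0, -1.2, 0.1]
width: 0.653
```

```bash
python3 - <<'E'
from h import *
p,R=st()
im=cams.capture("top");cv2.imwrite("pics/top12.png",im)
im2=cams.capture("scene");cv2.imwrite("pics/scene12.png",im2)
a=cv2.resize(im[195:325,340:460],(400,433),interpolation=cv2.INTER_CUBIC);b=cv2.resize(im2[140:270,295:415],(400,433),interpolation=cv2.INTER_CUBIC)
cv2.imwrite("pics/v12.png",np.hstack([a,b]))
E
```

```text
t 17.1 p [0.5962 0.0548 0.2612] yaw -14.81 z [-6.e-04 -2.e-04 -1.e+00] F [ 0.  -1.2  0.1] w 0.653 0.0539
```

View pics/v12.png

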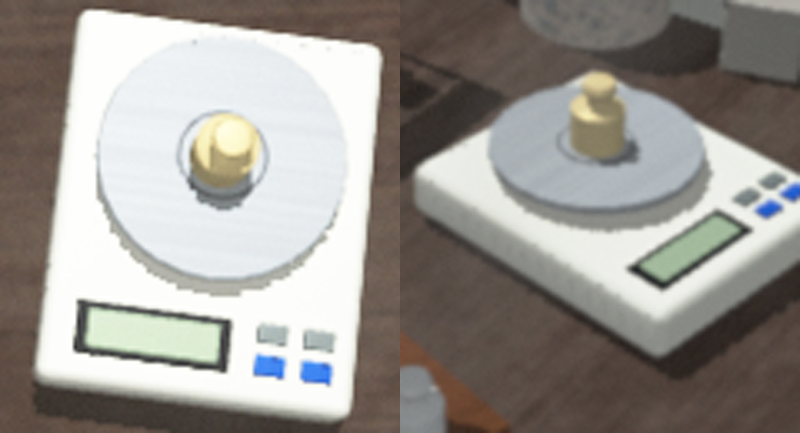

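View pics/top12.png

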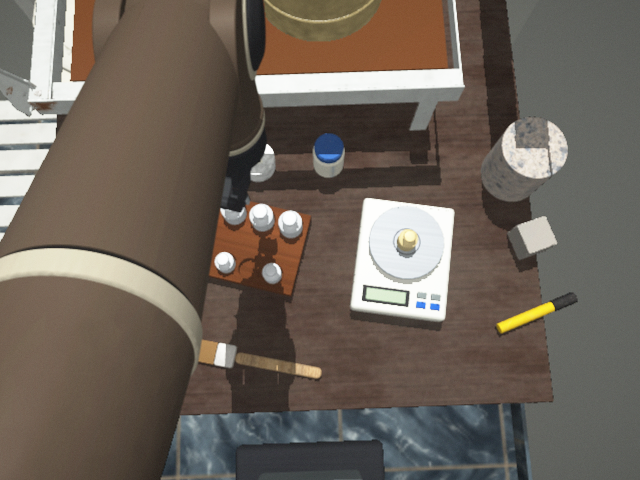

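View pics/scene12.png

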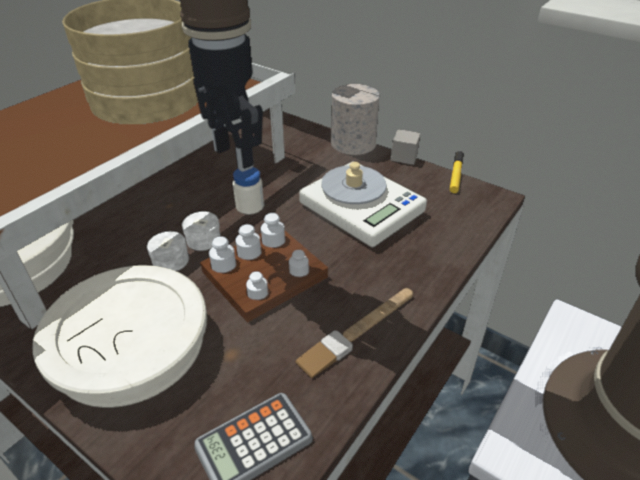

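```bash
python3 - <<'E'
from h import *
from bench import order
print(ray("top",(408.9,234.5),.091),ray("top",(406.4,241.1),.05))
st();order.job_done()
E
```

```text
[ 0.53632087 -0.17611538  0.091     ] [ 0.53569429 -0.17845988  0.05      ]
t 17.2 p [0.596  0.0519 0.2616] yaw -15.03 z [-4.0e-04 -1.1e-03 -1.0e+00] F [-0.1 -0.3  0.1] w 0.651 0.0539
the job is handed in; nothing more can be done
```

The brass weight is standing upright in the middle of the scale pan, and I handed the job in at about 17 s. I gripped it by the body from front and back rather than by the knob. It touched down on the pan with about 13 N at the wrist, and I then opened the fingers and backed the arm away, clear of everything.

**Final position:** in the last pictures the weight is inside the dark ring. Measured from above, its top is about 2–3 mm from the ring's centre. Both front-row steel weights are still in their seats.

**What disagreed:** the two cameras differed by about 5 mm on where the weight stood. The closing fingers met it slightly off centre, with a side force of about 6 N. I moved the gripper 2 mm to even this out before lifting. In the gripper the weight looked slightly off vertical, but it stood straight after release.

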